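Show the mosaic board: clear the trim, tip the board up and hold it

TASK

A customer across the counter wants to see the sea-green mosaic board that forms the lid of the sample case. First take the loose blue trim bar off the board and lay it, without dropping it, in the empty groove of the trim tray; then lift the board by its steel handle to 60 degrees from the flat (within 5 degrees) and finish while still holding it there by the handle, standing still, because it falls shut if let go. Do not let the board drop on the way, and leave everything else on the counter where it is.

Things in the scene. Friction and masses are not known exactly. Their poses are not given: they have to be found in the camera images.
- case: Shallow open plywood sample case with compartments, fixed to the counter, 250 mm (x) x 300 mm (y) x 65 mm high; its lid is the mosaic board. Origin: centre of its underside on the counter. Its x axis points from the handle side to the hinge side, z up; placed with some yaw.
- board (a joint): Opening angle (rad) of the mosaic board: sea-green glass mosaic on black, 240 mm from hinge to near edge, 300 mm wide, 10 mm thick, 0.76 kg with handle. 0 = shut, flat on the case, its top 75 mm above the counter; 1.047 = 60 degrees. The near (handle) edge rises as it opens; the hinge turns freely, stops at 1.4, and the board falls shut from any angle when let go.
- board_hinge (a point): Middle of the hinge line, at the far edge of the case, 65 mm above the counter. The hinge line runs along the case's y axis. The axes turn with the board.
- handle: Steel bow handle on the board's near edge: round bar, 12 mm diameter, 140 mm long, parallel to the hinge, on two 10 mm posts 124 mm apart. Origin: middle of the bar, 288 mm from the hinge line (70 mm above the counter when shut). y along the bar, x to the hinge, z normal to the board. 42 mm free between bar and board edge; nothing below the bar.
- trim_blue: Loose dark-blue glazed trim bar, 150 x 20 x 18 mm (x, y, z), about 0.12 kg, lying on the mosaic board at any heading. Origin: centre of its underside; x along its length.
- groove_empty: The empty one of the tray's three felt-floored grooves (any of the three places). Floor 162 mm (x) x 28 mm (y), wooden rails 6 mm thick rise 8 mm above it on all four sides. Origin: centre of its underside, 9 mm above the counter; the felt floor is 3 mm above the origin. x along its length, z up. The bar may lie either way round.
- tray: Plywood base of the trim tray, fixed, 190 mm (x) x 222 mm (y) x 9 mm high, origin at the centre of its underside. Three grooves side by side along x, 70 mm from centre to centre; two of them hold other bars.
- trim_white: White trim bar, same size as the blue one, lying in its groove; origin at the centre of its underside. Leave it.
- trim_clay: Clay-coloured trim bar, same size, lying in its groove; origin at the centre of its underside. Leave it.
- tape: Grey tape measure, 62 x 34 x 58 mm high, left of the case; origin at the centre of its underside. Leave it.
- mug: White mug, 82 mm across, 95 mm high, left of the case; origin at the centre of its underside. Leave it.
- jar: Clear jar, 68 mm across, 95 mm high, at the back right of the counter; origin at the centre of its underside. Leave it.
- tiles: Stack of four 100 x 100 mm tiles, 36 mm high, at the back right; origin at the centre of its underside. Leave it.
- calculator: Black pocket calculator, 150 x 80 x 17 mm, on the left; origin at the centre of its underside. Leave it.
Things that resemble listed ones, but are neither listed nor needed, are in the scene too. There is more than one size of the trim_blue; the one meant has the size given above.

How it is judged:
On the way, in this order (a step that is already met when the one before it is completed fails the run):
1. the blue trim bar is carried down into the empty groove in the fingers (its underside less than 12 mm above the felt floor, lined up with the groove) (x of trim_blue in the frame of groove_empty between -0.008 and 0.008 m and y of trim_blue in the frame of groove_empty between -0.006 and 0.006 m and z of trim_blue in the frame of groove_empty below 0.015 m and angle between the x axis of trim_blue and the x axis of groove_empty, either way round below 0.1 rad and contact force between trim_blue and the fingers above 0.5 N), for 0.04 s.
2. the board is lifted by its handle past 30 degrees, with the bar left lying in the groove (x of trim_blue in the frame of groove_empty between -0.008 and 0.008 m and y of trim_blue in the frame of groove_empty between -0.006 and 0.006 m and z of trim_blue in the frame of groove_empty below 0.0055 m and angle between the x axis of trim_blue and the x axis of groove_empty, either way round below 0.1 rad and value of joint board above 0.52 rad and contact force between handle and the fingers above 1 N), for 0.2 s.
At the end, for the whole second after the job is handed in: Board still (under 0.08 rad/s) at 0.960 to 1.134 rad, fingers bearing on its handle with over 1 N; blue bar released at rest in the empty groove: under 2.5 mm above the felt, centre within 8 mm along and 6 mm across, direction within 0.10 rad (value of joint board between 0.96 and 1.134 rad and velocity of joint board between -0.08 and 0.08 rad/s and contact force between handle and the fingers above 1 N and x of trim_blue in the frame of groove_empty between -0.008 and 0.008 m and y of trim_blue in the frame of groove_empty between -0.006 and 0.006 m and z of trim_blue in the frame of groove_empty below 0.0055 m and angle between the x axis of trim_blue and the x axis of groove_empty, either way round below 0.1 rad and linear speed of trim_blue below 0.02 m/s and contact force between trim_blue and anything else above 0.3 N and contact force between trim_blue and the fingers below 0.05 N); the arm keeps its last pose, push and grip.
It fails at once if the board is opened with the blue bar still away from its groove (value of joint board above 0.15 rad and distance between trim_blue and groove_empty above 0.05 m).
It fails at once if the board drops (closes faster than 1.2 rad/s) (velocity of joint board below -1.2 rad/s).
It fails at once if another trim bar, the tape, mug, jar, tiles or calculator is disturbed (moved more than 20 mm) (distance of any of trim_white, trim_clay, tape, mug, jar, tiles, calculator from where it was at the start of the episode above 0.02 m).
It also fails if it takes over 64 s, if anything falls off the work surface, if the arm or the gripper's body presses on something with over 40 N, if the wrist force passes 120 N, or if a joint passes its speed limit or range.

ROBOT

A 6-joint arm with a two-finger parallel gripper is mounted at the origin on the work surface. World frame = base frame: x ahead of the robot, y to its left, z up, the work surface at z = 0. Lengths are in m, angles in rad, forces in N, time in s.
With the tool pointing down it reaches from about 0.25 to 0.775 m from the base axis. Payload 4 kg.
Tool frame: the origin (TCP) lies midway between the tips of the shut fingers; the grasp point (between the pads) lies 19 mm behind it (robot.tcp_to_grasp is the distance from the TCP to the grasp point, in m); x points along the fingers, y is the direction in which the jaws open and shut, and the axes are right-handed (so a half turn about x gives the same grasp; the last joint's range is limited). The gripper opens to 94 mm and grips with 3 to 60 N. Pads are 16 mm wide; open, the fingers measure 119 mm over their backs; the gripper's body (75 mm by 177 mm) begins 78 mm behind the grasp point.
Start: joints at [1.071, 0.087, 1.371, -0, 1.684, -0.103], TCP at [0.213, 0.507, 0.206] pointing down, gripper open.
Joint ranges: [-3.1, 3.1], [-0.76, 2.03], [0.27, 2.55], [-1.08, 4.22], [0.17, 2.65], [-2.57, 2.57]. Speed limits (rad/s): [2.79, 2.79, 3.14, 3.14, 3.14, 3.14].

INTERFACE

Orientations are given as [roll, pitch, yaw] about the fixed x, y, z axes, in that order (R = Rz(yaw) Ry(pitch) Rx(roll)).
In Python, from bench import robot gives the robot as it stands.
- The arm moves only by the tool send_rows, never from a script. Its argument "increments" is a list of rows, each a list of 5 numbers: the opening, from -1 (shut) to 1 (fully open), so that 0 is half open, then the shift along the tool's x, y, z in m, then the turn about the tool's x in rad. In form: [[hand, tx, ty, tz, roll], ...]. A call has 1 to 5 rows; each row is the pose to reach, as a shift and turn from the pose commanded when the call began, along the tool's axes at that moment; what a row does not reach only later rows make up. A row lasts 1/12 s, in which the tool goes at most 41.7 mm and 7.16 degrees, less where a joint would pass 70% of its speed; a pose out of reach is approached as far as the arm can. A call with a gripper value outside its range is refused whole. The fingers move at their own pace and stop on an object; the grip force is fixed at half the most. Time passes only in rows, so rows that repeat a pose let the fingers close. It gives the time, the measured TCP pose, the force and the opening at its end, in the units of the state.
- robot.get_obs(): the state, without advancing time (a new reading comes with each control period).
- robot.snapshot(name): name is "scene" or "top" or "wrist"; returns a dict with "image" (480x640x3 uint8, red, green, blue), "intrinsics" (3x3 intrinsics, pixels), "world_from_camera" (4x4, takes a point from camera to world coordinates). Camera axes: x right, y down, z forward; pixel columns grow to the right and rows downward; lengths in m; the calibration is good to about 2 mm. A picture is of the moment at which its call begins. There is no depth.
- robot.close_job(): hands the job in, once; it reports no verdict.
The state is a dict: "time": time; "joint_positions": joint angles; "qvel": joint speeds; "joint_torque": joint torques, N m; "tool_pos": TCP position; "ee_rot": TCP orientation; "wrist_force": force on the tool from outside, world axes, zero at the start; "wrist_torque": the same for the moment, N m; "width": finger opening in m.
Only numpy, scipy, OpenCV 4.12 (cv2) and the standard library are available. Lean on these libraries where they do the work, as an engineer would, in place of code of your own. Each camera call takes 0.05 s, during which the arm holds its last target.

## Working session

There is one attempt and no reset: what is moved stays moved. The work goes in short steps, Python scripts to look and compute and a tool call to move; the robot and the scene stay as the last step left them, time stands still between calls to the robot, and variables do not carry over. Pictures are saved under pics/ and viewed, and the job is handed in when it is done.

Besides the shell and the picture viewer there is one more tool, called as a command line: name --pt "numbers of a row" for each row, then --argument value for the rest. send_rows: Moves the arm, as the interface text tells. Its arguments: {"type":"object","properties":{"increments":{"type":"array"}},"required":["increments"]}

```bash
ls; mkdir -p pics; python3 - <<'E'
from bench import robot
import cv2,json,numpy as np
o=robot.get_obs();print(o)
for n in ["scene","top","wrist"]:
    s=robot.snapshot(n);cv2.imwrite(f"pics/{n}0.png",s["image"][:,:,::-1]);print(n,s["intrinsics"].tolist(),np.round(s["world_from_camera"],4).tolist())
E
```

```text
pics
{'time': 0.0, 'joint_positions': array([ 1.07092486e+00,  8.79416695e-02,  1.37225086e+00,  7.12294322e-06,
        1.68355242e+00, -1.03095845e-01]), 'qvel': array([ 0.00044453,  0.00133163,  0.00042724, -0.00127241,  0.0008693 ,
       -0.00072888]), 'joint_torque': array([ 4.26548286e-04, -3.40188611e+01, -3.02423215e+01,  7.18165515e-02,
        3.32416082e-02, -1.62739916e-04]), 'tool_pos': array([0.21228742, 0.50679918, 0.20431316]), 'ee_rot': array([-1.67718141,  1.56864402, -2.07395623]), 'wrist_force': array([ 0.69388819, -0.07472137,  0.60076587]), 'wrist_torque': array([ 0.00172979, -0.02170418, -0.06412927]), 'width': 0.09380674790518348}
scene [[484.74972441419027, 0.0, 317.45945669983104], [0.0, 484.74972441419027, 241.8339932903181], [0.0, 0.0, 1.0]] [[0.4305, 0.7237, -0.5394, 1.2155], [0.9025, -0.3353, 0.2704, -0.2345], [0.0148, -0.6032, -0.7975, 1.0166], [0.0, 0.0, 0.0, 1.0]]
top [[524.3708529251633, 0.0, 318.29940085075225], [0.0, 524.3708529251633, 236.2429544068147], [0.0, 0.0, 1.0]] [[0.0154, -0.9843, 0.1757, 0.3713], [-0.9998, -0.0176, -0.0114, 0.0687], [0.0143, -0.1755, -0.9844, 1.3264], [0.0, 0.0, 0.0, 1.0]]
wrist [[430.044847656456, 0.0, 318.08834966502576], [0.0, 430.044847656456, 238.90889363973298], [0.0, 0.0, 1.0]] [[0.3868, 0.8949, 0.2224, 0.1485], [0.9221, -0.3747, -0.0961, 0.5335], [-0.0027, 0.2422, -0.9702, 0.3831], [0.0, 0.0, 0.0, 1.0]]
```

View pics/scene0.png

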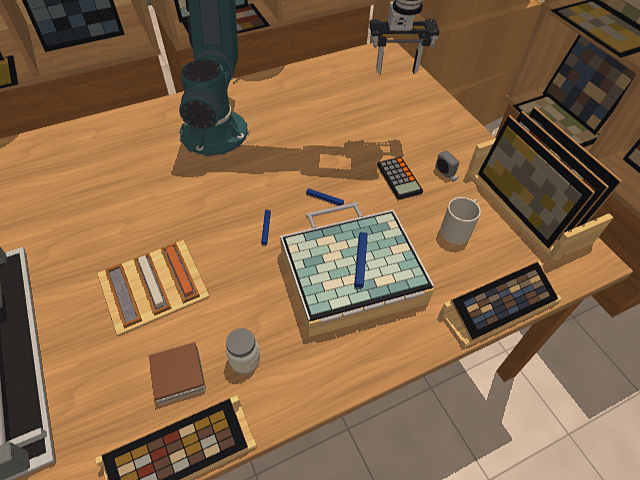

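View pics/top0.png

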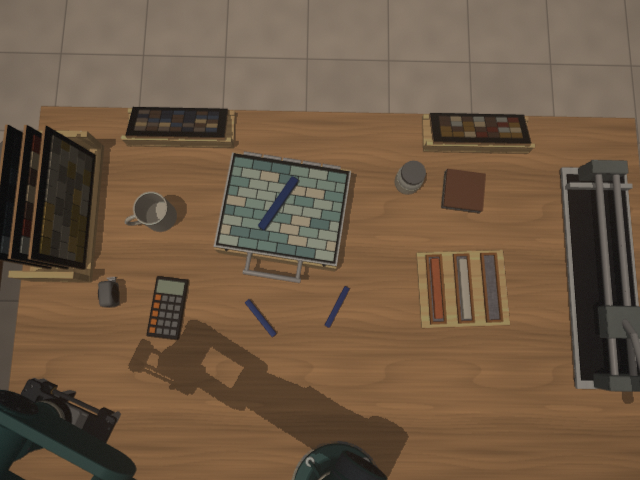

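View pics/wrist0.png

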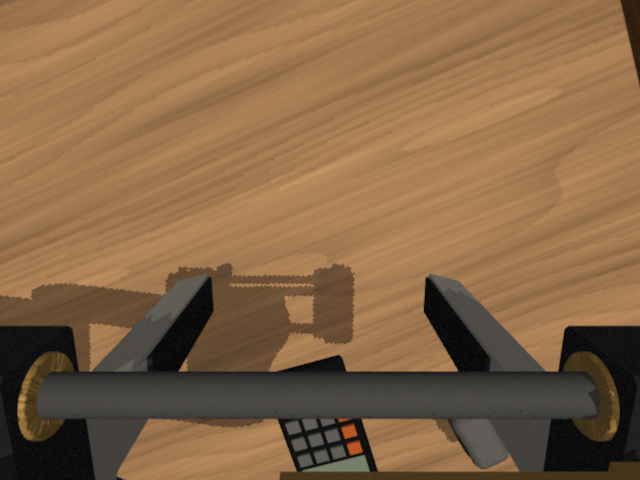

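Candidates for trim_blue in the top view are the bar on the board (279,203), a loose bar on the counter (261,317) and another at (338,306). The description says it lies on the board and is 150 mm long, so I choose (279,203). The clay bar is at (436,288) and the white one at (464,288). The groove at (490,287) looks grey, so it is probably bare felt. I'll check both in crops and measure.

```bash
cat > h.py <<'E'
import numpy as np,cv2
from bench import robot
def cam(n):
    s=robot.snapshot(n);return s["image"],np.array(s["intrinsics"]),np.array(s["world_from_camera"])
def back(uv,z,K,T):
    d=T[:3,:3]@np.linalg.solve(K,[uv[0],uv[1],1.]);o=T[:3,3];return o+d*(z-o[2])/d[2]
def proj(p,K,T):
    c=np.linalg.inv(T)@np.r_[p,1];q=K@c[:3];return q[:2]/q[2]
def blue(im):
    h=cv2.cvtColor(im,cv2.COLOR_RGB2HSV)
    m=cv2.inRange(h,(108,110,20),(128,255,200));return m
E
python3 - <<'E'
from h import *
for n in ["top","scene"]:
    im,K,T=cam(n); np.savez(f"pics/{n}.npz",im=im,K=K,T=T)
    m=blue(im)
    c,_=cv2.findContours(m,0,2)
    for q in c:
        if cv2.contourArea(q)<80: continue
        (cx,cy),wh,a=cv2.minAreaRect(q);b=cv2.boxPoints(((cx,cy),wh,a))
        z=0.093 if True else 0
        w=np.array([back(p,z,K,T)[:2] for p in b]);w0=np.array([back(p,0.018,K,T)[:2] for p in b])
        print(n,(round(cx),round(cy)),"z.093:",np.round(w.mean(0),4),np.round([np.linalg.norm(w[1]-w[0]),np.linalg.norm(w[2]-w[1])],3),"z.018:",np.round([np.linalg.norm(w0[1]-w0[0]),np.linalg.norm(w0[2]-w0[1])],3))
im=np.load("pics/top.npz")["im"][:,:,::-1]
a=cv2.resize(im[140:345,205:365],None,fx=2.9,fy=2.9,interpolation=2)
b=cv2.resize(im[240:340,405:520],None,fx=3,fy=3,interpolation=2)
o=np.zeros((600,800,3),np.uint8);a=a[:600,:460];o[:a.shape[0],:a.shape[1]]=a;o[:b.shape[0],462:462+b.shape[1]]=b[:,:338]
cv2.imwrite("pics/crop1.png",o)
E
```

```text
top (277, 202) z.093: [0.6735 0.1541] [0.144 0.016] z.018: [0.153 0.017]
scene (361, 260) z.093: [0.6769 0.1497] [0.157 0.02 ] z.018: [0.17  0.022]
scene (265, 227) z.093: [ 0.494  -0.0158] [0.104 0.013] z.018: [0.113 0.015]
scene (325, 197) z.093: [0.4679 0.1573] [0.019 0.101] z.018: [0.02  0.109]
```

View pics/crop1.png

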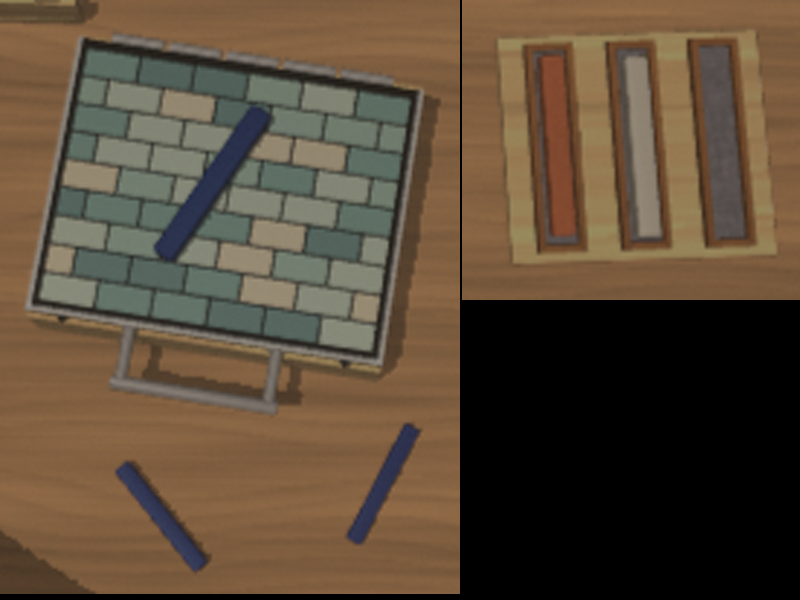

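The crop confirms it: the bar on the board at (277,202) measures about 150 mm and the two on the counter only about 110 mm. The groove at (491,287) is bare felt. Next I work out the rough poses.

```bash
python3 - <<'E'
from h import *
d=np.load("pics/top.npz");K,T=d["K"],d["T"]
A=lambda x,y:(205+x/2.9,140+y/2.9)
B=lambda x,y:(405+(x-462)/3,240+y/3)
def line(n,p,q,z):
    p=back(p,z,K,T);q=back(q,z,K,T);v=q-p;print(n,np.round((p+q)/2,4),"len",np.round(np.linalg.norm(v),4),"ang",np.round(np.arctan2(v[1],v[0]),3))
line("bar",A(166,256),A(260,110),.093)
line("groove",B(730,245),B(711.5,38),.020)
line("handle",A(116,383),A(273,408),.076)
line("boardnear",A(28,306),A(380,360),.075)
line("boardfar",A(83,40),A(420,92),.075)
line("boardleft",A(28,306),A(83,40),.075)
o=robot.get_obs();from scipy.spatial.transform import Rotation as R
M=R.from_euler('xyz',o["ee_rot"]).as_matrix();print(np.round(M,3))
E
```

```text
bar [0.6715 0.1515 0.093 ] len 0.1467 ang -0.533
groove [ 0.4839 -0.3807  0.02  ] len 0.1723 ang 0.047
handle [0.4952 0.163  0.076 ] len 0.131 ang -1.712
boardnear [0.5474 0.157  0.075 ] len 0.2958 ang -1.707
boardfar [0.7789 0.1232 0.075 ] len 0.2924 ang -1.71
boardleft [0.6833 0.2858 0.075 ] len 0.2345 ang -0.152
[[-0.     0.386  0.922]
 [-0.001  0.922 -0.386]
 [-1.    -0.001 -0.   ]]
```

send_rows --pt "1 0 -0.01 0.036 0.03" --pt "1 0 -0.02 0.074 0.06" --pt "1 0 -0.03 0.112 0.09" --pt "1 0 -0.04 0.149 0.12" --pt "1 0 -0.05 0.187 0.136"

```text
time: 0.67
tool_pos: [0.3666, 0.3877, 0.2055]
ee_rot: [1.829, 1.57, 1.296]
wrist_force: [1.1, 0.1, 0.1]
width: 0.0942
```

send_rows --pt "1 0 -0.005 0.038 0" --pt "1 0 -0.01 0.076 0" --pt "1 0 -0.014 0.115 0" --pt "1 0 -0.019 0.153 0" --pt "1 0 -0.024 0.191 0"

```text
time: 1.08
tool_pos: [0.5193, 0.2697, 0.2054]
ee_rot: [2.183, 1.571, 1.65]
wrist_force: [-0.1, 0.3, 0.4]
width: 0.0939
```

send_rows --pt "1 0 -0.005 0.038 0" --pt "1 0 -0.01 0.076 0" --pt "1 0 -0.014 0.115 0" --pt "1 0 -0.019 0.153 0" --pt "1 0 -0.024 0.187 0"

```text
time: 1.5
tool_pos: [0.6685, 0.1537, 0.2049]
ee_rot: [-2.18, 1.57, -2.714]
wrist_force: [0.0, 0.4, 0.3]
width: 0.0941
```

```bash
cat >> h.py <<'E'
from scipy.spatial.transform import Rotation as Ro
def pose():
    o=robot.get_obs();M=Ro.from_euler('xyz',o["ee_rot"]).as_matrix();return np.array(o["tool_pos"]),M,o
E
python3 - <<'E'
from h import *
p,M,o=pose();print(o["time"],p,np.round(M,3).tolist(),np.arctan2(M[1,1],M[0,1]),o["wrist_force"])
im,K,T=cam("wrist");np.savez("pics/w1.npz",im=im,K=K,T=T);cv2.imwrite("pics/w1.png",im[:,:,::-1])
E
```

```text
1.5 [0.6684756  0.15366076 0.20490646] [[-0.0, 0.509, 0.861], [-0.0, 0.861, -0.509], [-1.0, -0.0, -0.0]] 1.0371189005571801 [0.00708764 0.41941519 0.32593448]
```

View pics/w1.png

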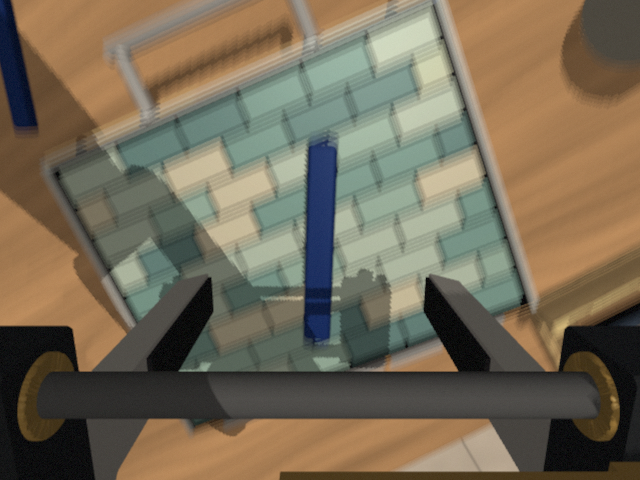

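The wrist view shows the whole bar from (322,143) to (317,342), free of the fingers. I refine its pose.

```bash
python3 - <<'E'
from h import *
im,K,T=cam("wrist");cv2.imwrite("pics/w2.png",cv2.resize(im[120:360,240:400,::-1],None,fx=2.5,fy=2.5,interpolation=2))
m=blue(im);m[:, :200]=0
n,l,s,c=cv2.connectedComponentsWithStats(m);k=1+np.argmax(s[1:,4]);print(s[k],c[k])
pts=np.argwhere(l==k)[:,::-1].astype(float)
# robust: per-row edges mid
rows=np.arange(160,330,5);mid=[pts[pts[:,1]==r][:,0].mean() for r in rows];wd=[np.ptp(pts[pts[:,1]==r][:,0])+1 for r in rows]
f=np.polyfit(rows,mid,1);print(np.round(wd[::8],1))
a=(np.polyval(f,145),145);b=(np.polyval(f,342),342)
A=back(a,.093,K,T);B=back(b,.093,K,T);v=B-A
print(A,B,(A+B)/2,np.linalg.norm(v),np.arctan2(v[1],v[0]))
E
```

```text
[ 308  119   35  212 5707] [324.1242334  222.11915192]
[29. 28. 28. 26. 26.]
[0.62324775 0.18315316 0.093     ] [0.74303997 0.10713931 0.093     ] [0.68314386 0.14514624 0.093     ] 0.1418741771962154 -0.5654354413609165
```

View pics/w2.png

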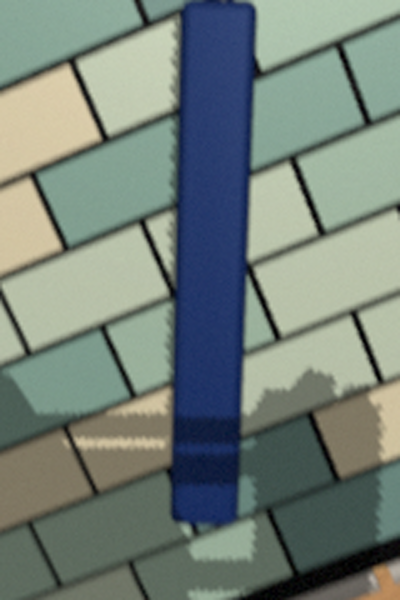

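```bash
python3 - <<'E'
from h import *
im,K,T=cam("wrist")
m=blue(im);m[:, :200]=0
n,l,s,c=cv2.connectedComponentsWithStats(m);k=1+np.argmax(s[1:,4]);print(s[k])
pts=np.argwhere(l==k)[:,::-1].astype(float)
rows=np.arange(135,320,5);mid=[pts[pts[:,1]==r][:,0].mean() for r in rows]
f=np.polyfit(rows,mid,1)
P=[back((np.polyval(f,r),r),.093,K,T) for r in (122,328)];v=P[1]-P[0]
print((P[0]+P[1])/2,np.linalg.norm(v),np.arctan2(v[1],v[0]))
p,M,o=pose();print(p,np.arctan2(M[1,1],M[0,1]));d=(P[0]+P[1])/2-p;print("tool d",M.T@d)
E
```

```text
[ 308  125   34  211 5682]
[0.66911554 0.15479872 0.093     ] 0.14498345492293244 -0.5637935444127669
[0.66808072 0.15330428 0.20344686] 1.0342488027826526
tool d [0.11044322 0.00199489 0.00035914]
```

```bash
cat >> h.py <<'E'
def bar(im,K,T,ztop,xmin=200):
    m=blue(im);m[:,:xmin]=0
    n,l,s,c=cv2.connectedComponentsWithStats(m);k=1+np.argmax(s[1:,4])
    q=np.argwhere(l==k)[:,::-1].astype(float);r0,r1=q[:,1].min(),q[:,1].max()
    rows=np.arange(r0+10,r1-10,5);mid=[q[q[:,1]==r][:,0].mean() for r in rows];f=np.polyfit(rows,mid,1)
    P=[back((np.polyval(f,r),r),ztop,K,T) for r in (r0+3,r1)];v=P[1]-P[0]
    return s[k],(P[0]+P[1])/2,np.linalg.norm(v),np.arctan2(v[1],v[0])
E
python3 - <<'E'
from h import *
for i in range(2):
    p,M,o=pose();im,K,T=cam("wrist");s,c,L,a=bar(im,K,T,.093);print(s,c,L,a,p,M.T@(c-p),np.arctan2(M[1,1],M[0,1]),o["qvel"].round(3))
E
```

```text
[ 306  130   34  210 5647] [0.67337835 0.15210318 0.093     ] 0.1471197393203727 -0.56334720548872 [0.66808072 0.15330428 0.20344686] [0.11043278 0.00185716 0.0054008 ] 1.0342488027826526 [ 0.049 -0.049  0.032  0.02   0.012  0.005]
[ 304  133   35  208 5628] [0.6732439 0.1520687 0.093    ] 0.14645373994394437 -0.564564346633594 [0.66709123 0.15483494 0.2042633 ] [0.11124881 0.00084309 0.00692977] 1.0363193007655023 [ 0.037 -0.035  0.018  0.006 -0.001 -0.001]
```

send_rows --pt "1 0.0 0.001 0.006 0.03" --pt "1 0.03 0.001 0.006 0.03" --pt "1 0.06 0.001 0.006 0.03" --pt "1 0.08 0.001 0.006 0.03" --pt "1 0.08 0.001 0.006 0.03"

```text
time: 2.17
tool_pos: [0.6682, 0.1547, 0.1197]
ee_rot: [-2.481, 1.56, -3.042]
wrist_force: [-0.7, -0.3, -1.2]
width: 0.0943
```

```bash
python3 - <<'E'
from h import *
for i in range(4): robot.snapshot("top")
p,M,o=pose();im,K,T=cam("wrist");print(p,np.arctan2(M[1,1],M[0,1]),o["qvel"].round(3));cv2.imwrite("pics/w3.png",im[:,:,::-1])
print(bar(im,K,T,.093), proj(p,K,T))
E
```

```text
[0.67330292 0.1544364  0.12853282] 1.0092426266647572 [-0.008 -0.004 -0.016 -0.002 -0.002 -0.001]
(array([ 295,  122,   41,  250, 9165], dtype=int32), array([0.66729858, 0.15582147, 0.093     ]), np.float64(0.13235877978478275), np.float64(-0.5644741044853593)) [319.17040641 292.60589848]
```

View pics/w3.png

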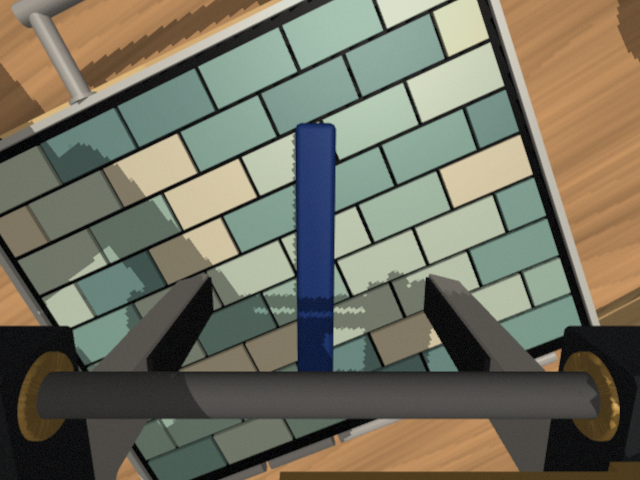

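```bash
python3 - <<'E'
from h import *
p,M,o=pose();im,K,T=cam("wrist")
u=np.array([np.cos(-.564),np.sin(-.564),0])
for uv,z in (((315,126),.093),((315,123),.084)):
    A=back(uv,z,K,T);print(A+.075*u, M.T@(A+.075*u-p))
print(p,o["qvel"].round(3),[back((x,250),.093,K,T)@M[:,1]-p@M[:,1] for x in (298,334.5)])
E
```

```text
[0.67552996 0.15068752 0.093     ] [ 0.03586716 -0.00212807  0.00332302]
[0.67422064 0.15147234 0.084     ] [ 0.04486107 -0.00219292  0.00176238]
[0.67366879 0.15422628 0.12886136] [-0.007  0.001 -0.003 -0.001 -0.    -0.003] [np.float64(-0.010898204813849066), np.float64(0.007985940093784394)]
```

send_rows --pt "1 0.01 -0.0015 0.002 0" --pt "1 0.02 -0.0015 0.002 0" --pt "1 0.03 -0.0015 0.002 0" --pt "1 0.038 -0.0015 0.002 0" --pt "1 0.043 -0.0015 0.002 0"

```text
time: 2.88
tool_pos: [0.6724, 0.1508, 0.0796]
ee_rot: [-2.474, 1.567, -3.037]
wrist_force: [-0.8, 1.0, -0.4]
width: 0.0939
```

send_rows --pt "1 0 0 0 0" --pt "1 0 0 0 0" --pt "1 0 0 0 0" --pt "1 0 0 0 0" --pt "1 0 0 0 0"

```text
time: 3.3
tool_pos: [0.674, 0.1511, 0.0834]
ee_rot: [0.775, 1.569, 0.212]
wrist_force: [-0.2, -0.5, 0.9]
width: 0.0938
```

send_rows --pt "0 -0.002 0 0 0" --pt "-0.5 -0.002 0 0 0" --pt "-0.8 -0.002 0 0 0" --pt "-1 -0.002 0 0 0" --pt "-1 -0.002 0 0 0"

```text
time: 3.72
tool_pos: [0.6735, 0.151, 0.0846]
ee_rot: [1.113, 1.571, 0.55]
wrist_force: [0.4, 0.8, 1.0]
width: 0.064
```

send_rows --pt "-1 0 0 0 0" --pt "-1 0 0 0 0" --pt "-1 0 0 0 0" --pt "-1 0 0 0 0" --pt "-1 0 0 0 0"

```text
time: 4.13
tool_pos: [0.6735, 0.151, 0.0845]
ee_rot: [2.049, 1.571, 1.486]
wrist_force: [-0.7, 0.6, -0.4]
width: 0.031
```

```bash
python3 - <<'E'
from h import *
p,M,o=pose();im,K,T=cam("wrist");print(o["width"],p,np.arctan2(M[1,1],M[0,1]),o["wrist_force"]);cv2.imwrite("pics/w4.png",im[:,:,::-1])
E
```

```text
0.03101036188115851 [0.67350832 0.151031   0.08448163] 1.0080177851303358 [-0.67675568  0.58918923 -0.38469654]
```

View pics/w4.png

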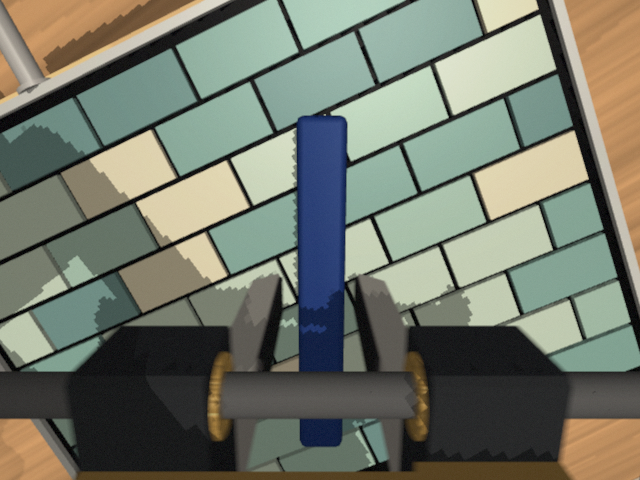

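The fingers are closing squarely on either side of the bar, which shows ends at (322,118) and (321,446).

send_rows --pt "-1 0 0 0 0" --pt "-1 0 0 0 0" --pt "-1 0 0 0 0" --pt "-1 0 0 0 0" --pt "-1 0 0 0 0"

```text
time: 4.6
tool_pos: [0.6736, 0.1511, 0.0845]
ee_rot: [1.541, 1.57, 0.978]
wrist_force: [0.8, 1.2, -0.6]
width: 0.0197
```

```bash
python3 - <<'E'
from h import *
p,M,o=pose();im,K,T=cam("wrist");print(o["width"],p,np.arctan2(M[1,1],M[0,1]),o["wrist_force"])
cv2.imwrite("pics/w5.png",im[100:480,200:440,::-1])
s=bar(im,K,T,.093)[0];print(s)
A=back((321,118),.093,K,T);B=back((321,445),.093,K,T);print(M.T@(A-p),M.T@(B-p))
E
```

```text
0.01968194343520679 [0.67357035 0.15114285 0.08447519] 1.0080600094047831 [ 0.81899463  1.1701687  -0.5899453 ]
[  293   115    52   257 11978]
[-0.0085253   0.00067827 -0.07408281] [-0.00852386  0.00085862  0.07184587]
```

View pics/w5.png

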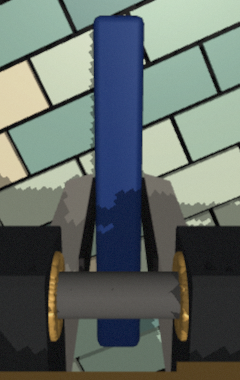

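The bar is gripped (width 19.7 mm), centred in the fingers to about 1 mm. Now I lift.

send_rows --pt "-1 -0.008 0 0 0" --pt "-1 -0.025 0 0 0" --pt "-1 -0.045 0 0 0" --pt "-1 -0.065 0 0 0" --pt "-1 -0.08 0 0 0"

```text
time: 5.07
tool_pos: [0.6737, 0.1509, 0.1667]
ee_rot: [0.551, 1.569, -0.012]
wrist_force: [1.2, 0.4, -1.7]
width: 0.0199
```

```bash
python3 - <<'E'
from h import *
p,M,o=pose();im,K,T=cam("wrist");print(o["width"],p,o["wrist_force"],bar(im,K,T,p[2]+.0085));cv2.imwrite("pics/w6.png",im[:,:,::-1])
t=np.array([.484,-.381,.16]);print(M.T@(t-p), np.round(M,3))
im,K,T=cam("top");cv2.imwrite("pics/t6.png",im[:,:,::-1])
E
```

```text
0.019923599664449062 [0.67369994 0.1508901  0.16669308] [ 1.21322001  0.36665909 -1.74378961] (array([  293,   115,    51,   257, 11956], dtype=int32), array([0.65628141, 0.16128021, 0.17519308]), np.float64(0.10764665353487674), np.float64(-0.5626796777394616))
[ 0.0064446  -0.55105724  0.12341931] [[ 0.001  0.534  0.846]
 [-0.     0.846 -0.534]
 [-1.     0.001  0.001]]
```

View pics/w6.png

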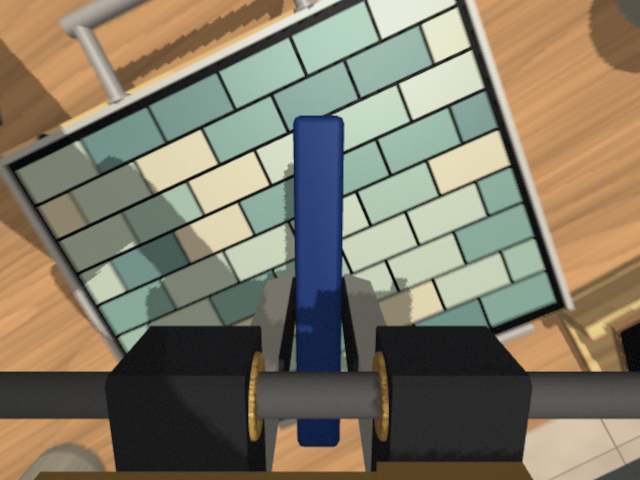

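send_rows --pt "-1 0 -0.02 0.004 0" --pt "-1 0 -0.055 0.012 0" --pt "-1 0 -0.093 0.021 0" --pt "-1 0 -0.131 0.03 0" --pt "-1 0 -0.17 0.038 0"

```text
time: 5.58
tool_pos: [0.6134, -0.0142, 0.1627]
ee_rot: [-2.604, 1.568, 3.118]
wrist_force: [0.6, 0.4, -1.1]
width: 0.0196
```

send_rows --pt "-1 0 -0.038 0.008 0" --pt "-1 0 -0.076 0.017 0" --pt "-1 0 -0.114 0.026 0" --pt "-1 0 -0.152 0.034 0" --pt "-1 0 -0.19 0.043 0"

```text
time: 6.0
tool_pos: [0.5481, -0.1979, 0.1631]
ee_rot: [-2.993, 1.568, 2.727]
wrist_force: [1.0, 0.6, -1.4]
width: 0.0193
```

send_rows --pt "-1 0 -0.038 0.008 -0.12" --pt "-1 0 -0.076 0.017 -0.24" --pt "-1 0 -0.114 0.026 -0.36" --pt "-1 0 -0.145 0.034 -0.48" --pt "-1 0 -0.165 0.039 -0.6"

```text
time: 6.42
tool_pos: [0.4924, -0.36, 0.1627]
ee_rot: [2.95, 1.568, 2.99]
wrist_force: [0.7, -0.6, -1.5]
width: 0.0198
```

send_rows --pt "-1 0 0 0 0" --pt "-1 0 0 0 0" --pt "-1 0 0 0 0" --pt "-1 0 0 0 0" --pt "-1 0 0 0 0"

```text
time: 6.83
tool_pos: [0.4954, -0.3556, 0.1643]
ee_rot: [1.682, 1.57, 1.72]
wrist_force: [-0.6, 0.2, -1.5]
width: 0.0195
```

```bash
python3 - <<'E'
from h import *
im,K,T=cam("top");cv2.imwrite("pics/t7.png",cv2.resize(im[200:380,380:620,::-1],None,fx=3,fy=3))
for i in range(4): robot.snapshot("top")
p,M,o=pose();im,K,T=cam("wrist");np.savez("pics/w7.npz",im=im,K=K,T=T);print(o["time"],o["width"],p,np.arctan2(M[1,1],M[0,1]),o["qvel"].round(3),o["joint_positions"].round(2));cv2.imwrite("pics/w7.png",im[:,:,::-1])
E
```

```text
7.0833 0.019540794277650337 [ 0.49520086 -0.35647884  0.16458219] 1.6088306006319488 [-0.005  0.002 -0.001 -0.    -0.    -0.002] [-0.72  0.23  1.29  0.    1.62 -2.33]
```

View pics/w7.png

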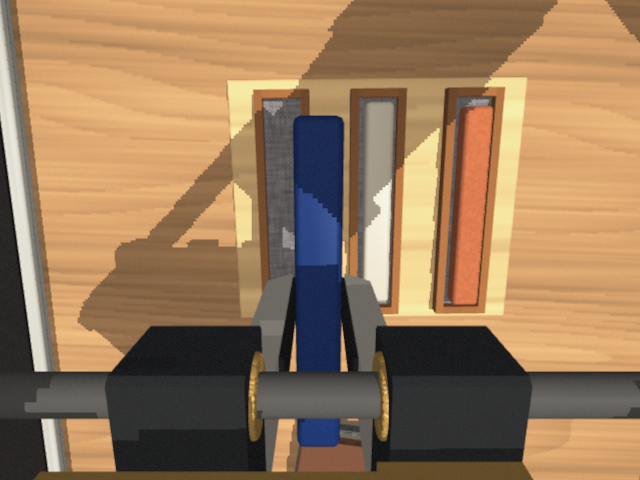

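View pics/t7.png

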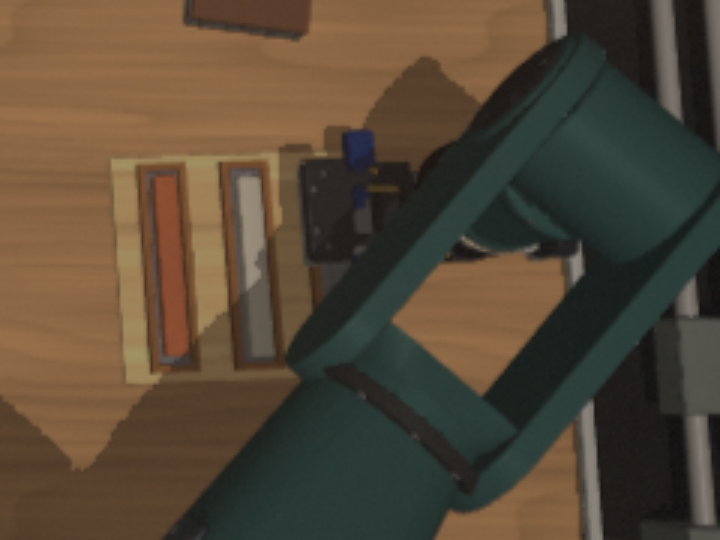

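The wrist view shows the tray with corners (229,80), (526,78), (504,315) and (241,318). The empty groove's rails run from (254,91) and (308,89) downwards, with the bar about 30 px to the right of it. I compute the pose from the tray corners and groove edges.

```bash
python3 - <<'E'
from h import *
d=np.load("pics/w7.npz");im,K,T=d["im"],d["K"],d["T"]
cv2.imwrite("pics/w8.png",cv2.resize(im[65:325,220:540,::-1],None,fx=2.3,fy=2.3,interpolation=2))
c=[back(q,.009,K,T) for q in ((229,80),(526,78),(504,315),(241,318))]
print([round(float(np.linalg.norm(c[i]-c[(i+1)%4])),4) for i in range(4)])
ctr=sum(c)/4;print("ctr",ctr)
vx=(c[3]+c[2]-c[0]-c[1])/2;vy=(c[0]+c[3]-c[1]-c[2])/2
print("yaws",np.arctan2(vx[1],vx[0]),np.arctan2(vy[1],vy[0]), )
E
```

```text
[0.2176, 0.1872, 0.2205, 0.1886]
ctr [ 0.48067633 -0.31356273  0.009     ]
yaws 0.04850777385542262 -1.5236788987100613
```

View pics/w8.png

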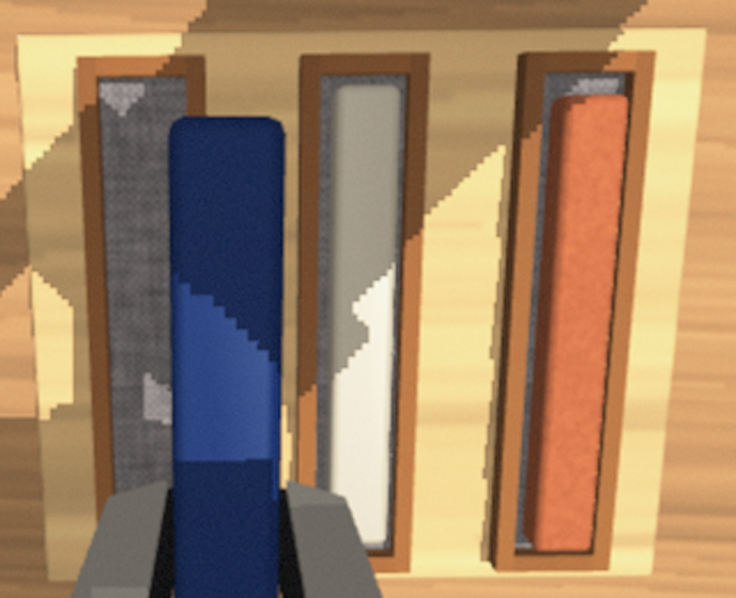

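```bash
python3 - <<'E'
from h import *
d=np.load("pics/w7.npz");K,T=d["K"],d["T"]
C=lambda x,y:(220+x/2.3,65+y/2.3)
yaw=.0485;ex=np.array([np.cos(yaw),np.sin(yaw)]);ey=np.array([-ex[1],ex[0]])
for n,l in {"tray":((17,36,.009),(706,28,.009),(653,575,.009),(49,580,.009)),"g1 top":((78,58,.02),(204,57,.02)),"g2":((302,55,.02),(429,54,.02),(409,570,.02)),"g3":((519,53,.02),(654,51,.02),(608,569,.02),(492,568,.02))}.items():
    for x,y,z in l:
        w=back(C(x,y),z,K,T)[:2];print(n,"along",round(w@ex,4),"across",round(w@ey,4))
print("groove guess", np.array([.484,-.3835])@ex,np.array([.484,-.3835])@ey)
E
```

```text
tray along 0.3709 across -0.4465
tray along 0.3709 across -0.2271
tray along 0.5586 across -0.2263
tray along 0.5583 across -0.4464
g1 top along 0.3788 across -0.4258
g1 top along 0.3789 across -0.3867
g2 along 0.3786 across -0.3564
g2 along 0.3788 across -0.317
g2 along 0.5509 across -0.3174
g3 along 0.3788 across -0.2892
g3 along 0.3787 across -0.2475
g3 along 0.5512 across -0.2474
g3 along 0.5504 across -0.2882
groove guess 0.46483840809445426 -0.4065138427657951
```

send_rows --pt "-1 0 -0.01 -0.004 -0.01" --pt "-1 0.02 -0.02 -0.008 -0.01" --pt "-1 0.05 -0.027 -0.011 -0.01" --pt "-1 0.08 -0.027 -0.011 -0.01" --pt "-1 0.1 -0.027 -0.011 -0.01"

```text
time: 7.55
tool_pos: [0.4837, -0.3839, 0.0614]
ee_rot: [2.311, 1.567, 2.357]
wrist_force: [-0.8, 0.0, -1.4]
width: 0.0196
```

send_rows --pt "-1 0 0 0 0" --pt "-1 0 0 0 0" --pt "-1 0 0 0 0" --pt "-1 0 0 0 0" --pt "-1 0 0 0 0"

```text
time: 7.97
tool_pos: [0.4861, -0.3854, 0.0671]
ee_rot: [-0.783, 1.566, -0.736]
wrist_force: [-0.0, -0.8, -1.4]
width: 0.0196
```

```bash
python3 - <<'E'
from h import *
for i in range(4): robot.snapshot("top")
p,M,o=pose();im,K,T=cam("wrist");np.savez("pics/w9.npz",im=im,K=K,T=T);print(o["time"],o["width"],p,np.arctan2(M[1,1],M[0,1]),o["qvel"].round(3));cv2.imwrite("pics/w9.png",im[:,:,::-1])
print(M.T@(np.array([.485,-.384,p[2]])-p))
E
```

```text
8.1667 0.019741087616124506 [ 0.48531491 -0.38469643  0.06544787] 1.6181367003065907 [ 0.001  0.005  0.009  0.    -0.001  0.   ]
[-1.15485338e-06  7.10554763e-04 -2.81595377e-04]
```

View pics/w9.png

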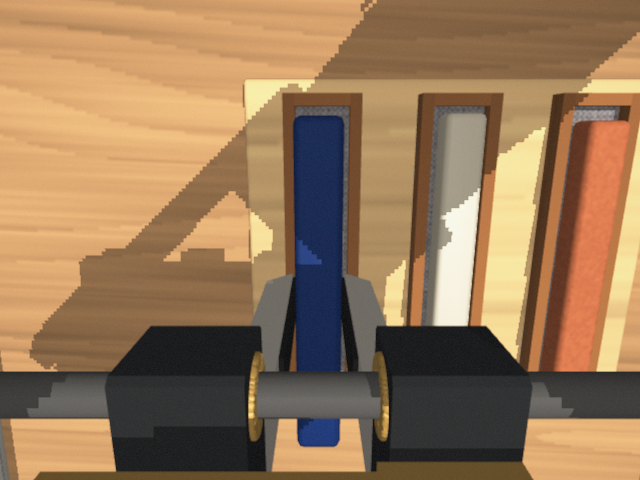

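```bash
python3 - <<'E'
from h import *
d=np.load("pics/w9.npz");K,T=d["K"],d["T"];p,M,o=pose()
for q,z in (((283,94),.02),((362,94),.02),((362,200),.02),((319,116),p[2]+.0085),((319,445),p[2]+.0085)): print(q,M.T@(back(q,z,K,T)-p))
cv2.imwrite("pics/w10.png",cv2.resize(d["im"][80:300,240:400,::-1],None,fx=2.7,fy=2.7,interpolation=2))
E
```

```text
(283, 94) [ 0.04504947 -0.01845584 -0.08740341]
(362, 94) [ 0.04502345  0.02066139 -0.08738148]
(362, 200) [ 0.0450636   0.02195376 -0.03447911]
(319, 116) [-0.00855779 -0.00066211 -0.07511718]
(319, 445) [-0.0084439  -0.00064485  0.07183033]
```

View pics/w10.png

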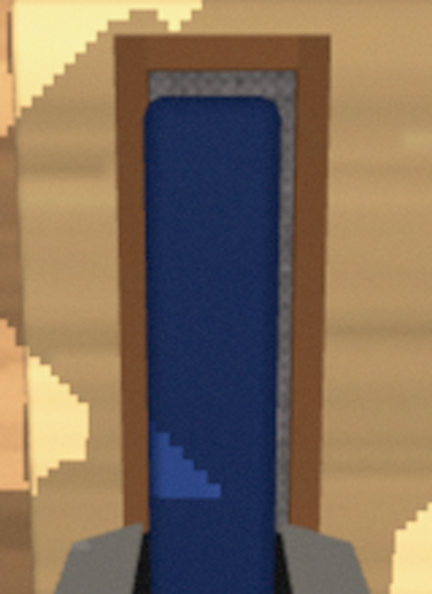

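send_rows --pt "-1 0.006 0.0015 0.001 0" --pt "-1 0.013 0.0015 0.001 0" --pt "-1 0.02 0.0015 0.001 0" --pt "-1 0.026 0.0015 0.001 0" --pt "-1 0.031 0.0015 0.001 0"

```text
time: 8.63
tool_pos: [0.4853, -0.3823, 0.0317]
ee_rot: [2.291, 1.569, 2.338]
wrist_force: [-0.2, -0.2, -1.1]
width: 0.0196
```

send_rows --pt "-1 0.003 0 0 0" --pt "-1 0.005 0 0 0" --pt "-1 0.006 0 0 0" --pt "-1 0.006 0 0 0" --pt "-1 0.006 0 0 0"

```text
time: 9.05
tool_pos: [0.486, -0.383, 0.0278]
ee_rot: [-0.658, 1.57, -0.611]
wrist_force: [0.7, -0.3, -1.3]
width: 0.02
```

```bash
python3 - <<'E'
from h import *
for i in range(4): robot.snapshot("top")
p,M,o=pose();im,K,T=cam("wrist");np.savez("pics/w11.npz",im=im,K=K,T=T);print(o["time"],o["width"],p,np.arctan2(M[1,1],M[0,1]),o["qvel"].round(3),o["wrist_force"]);cv2.imwrite("pics/w11.png",cv2.resize(im[60:340,200:440,::-1],None,fx=2.1,fy=2.1,interpolation=2))
E
```

```text
9.25 0.019744720855245382 [ 0.48601879 -0.38303879  0.02786117] 1.6179860708560756 [-0.     0.     0.001  0.002 -0.    -0.   ] [ 0.1106785   0.22771816 -1.53214317]
```

View pics/w11.png

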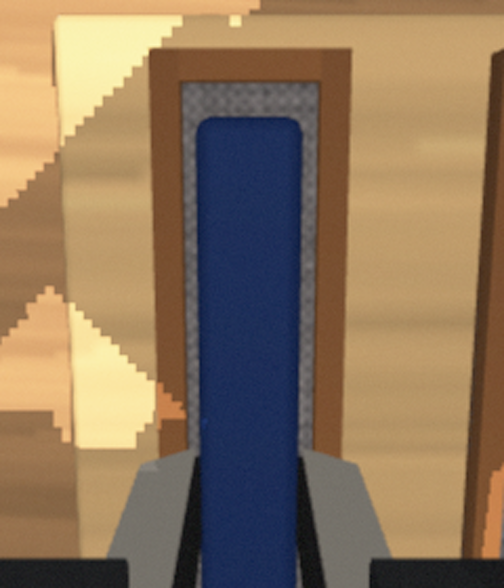

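send_rows --pt "-1 0.001 0 0 0" --pt "-1 0.002 0 0 0" --pt "-1 0.003 0 0 0" --pt "-1 0.004 0 0 0" --pt "-1 0.004 0 0 0"

```text
time: 9.72
tool_pos: [0.4856, -0.3827, 0.023]
ee_rot: [2.28, 1.57, 2.328]
wrist_force: [-0.6, 0.0, -1.8]
width: 0.0198
```

```bash
python3 - <<'E'
from h import *
d=np.load("pics/w11.npz");K,T=d["K"],d["T"]
p=np.array([.48602,-.38304,.02786])
_,M,_=pose()
for q,z in (((271,83.5),.02),((367,83.5),.02),((318.5,116),p[2]+.0085)): print(M.T@(back(q,z,K,T)-p))
p,M,o=pose();print(p,o["wrist_force"],o["qvel"].round(3))
E
```

```text
[ 0.00789343 -0.02018467 -0.08861091]
[ 0.00791695  0.01916679 -0.08858894]
[-0.00846178 -0.00069605 -0.07524669]
[ 0.48561299 -0.38267403  0.02300752] [-0.61934138  0.04721672 -1.75741729] [-0.001 -0.003 -0.003 -0.     0.003  0.   ]
```

send_rows --pt "-1 0.0005 0 0 0" --pt "-1 0.001 0 0 0" --pt "-1 0.001 0 0 0" --pt "-1 0.001 0 0 0"

```text
time: 10.05
tool_pos: [0.4858, -0.3829, 0.0224]
ee_rot: [1.236, 1.571, 1.283]
wrist_force: [-1.0, 0.6, -0.8]
width: 0.0196
```

send_rows --pt "-1 0.0005 0 0 0" --pt "-1 0.0007 0 0 0" --pt "-1 0.0007 0 0 0" --pt "-1 0.0007 0 0 0"

```text
time: 10.38
tool_pos: [0.4858, -0.3828, 0.0217]
ee_rot: [1.279, 1.571, 1.326]
wrist_force: [0.2, 0.0, -0.4]
width: 0.0198
```

send_rows --pt "-0.45 0 0 0 0" --pt "-0.4 0 0 0 0" --pt "-0.3 0 0 0 0" --pt "-0.2 0 0 0 0" --pt "-0.1 0 0 0 0"

```text
time: 10.8
tool_pos: [0.4859, -0.383, 0.022]
ee_rot: [-0.573, 1.57, -0.526]
wrist_force: [0.6, 0.3, 0.5]
width: 0.0405
```

send_rows --pt "-0.1 0 0 0 0" --pt "-0.1 0 0 0 0" --pt "-0.1 -0.005 0 0 0" --pt "-0.1 -0.02 0 0 0" --pt "-0.1 -0.05 0 0 0"

```text
time: 11.22
tool_pos: [0.4835, -0.3807, 0.068]
ee_rot: [2.323, 1.562, 2.37]
wrist_force: [-0.3, 0.4, -0.7]
width: 0.0424
```

send_rows --pt "-0.1 -0.02 0 0 0" --pt "-0.1 -0.05 0 0 0" --pt "0 -0.08 0 0 0" --pt "0.5 -0.11 0 0 0" --pt "1 -0.12 0 0 0"

```text
time: 11.63
tool_pos: [0.4874, -0.3843, 0.1982]
ee_rot: [-0.802, 1.561, -0.755]
wrist_force: [0.4, 0.2, 1.7]
width: 0.0567
```

```bash
python3 - <<'E'
from h import *
for i in range(5): robot.snapshot("top")
p,M,o=pose();im,K,T=cam("wrist");np.savez("pics/w12.npz",im=im,K=K,T=T);print(o["time"],o["width"],p,np.arctan2(M[1,1],M[0,1]),o["wrist_force"]);cv2.imwrite("pics/w12.png",im[:,:,::-1])
s,c,L,a=bar(im,K,T,.03,0);print(s,c,L,a)
E
```

```text
11.8833 0.07693642966815342 [ 0.48500396 -0.38211451  0.18899306] 1.6179481484887879 [-0.05380418  0.06094758 -0.6336809 ]
[ 305  126   25  181 4252] [ 0.48535586 -0.38389499  0.03      ] 0.144286862947858 0.04499118551721597
```

View pics/w12.png

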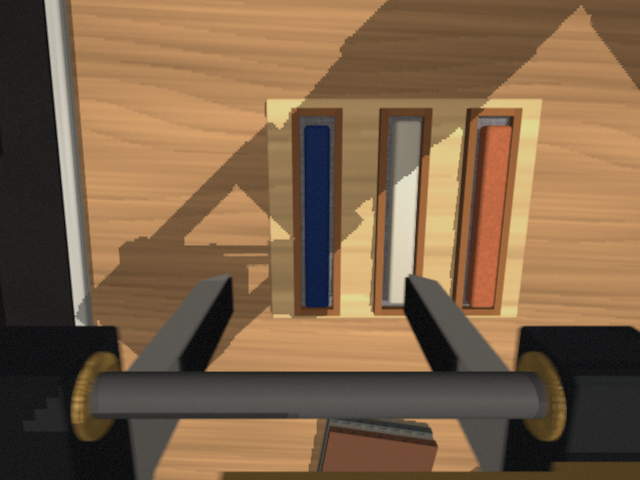

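The blue bar lies in the groove, spanning (317,126) to (317,307) and centred between the rails. Now I go to the handle and roll about 1.76 rad on the way.

send_rows --pt "1 0 0.02 0.001 0" --pt "1 0 0.055 0.003 0" --pt "1 0 0.092 0.006 0" --pt "1 0 0.13 0.008 0" --pt "1 0 0.17 0.011 0"

```text
time: 12.35
tool_pos: [0.4874, -0.2108, 0.1889]
ee_rot: [2.566, 1.566, 2.611]
wrist_force: [1.1, 0.4, 0.5]
width: 0.094
```

send_rows --pt "1 0 0.038 0.002 0.11" --pt "1 0 0.076 0.005 0.22" --pt "1 0 0.114 0.007 0.33" --pt "1 0 0.152 0.01 0.44" --pt "1 0 0.19 0.012 0.55"

```text
time: 12.77
tool_pos: [0.4905, -0.0211, 0.1894]
ee_rot: [-2.835, 1.567, 2.942]
wrist_force: [-0.1, 0.4, 0.4]
width: 0.0941
```

```bash
python3 - <<'E'
from h import *
p,M,o=pose();print(p,np.arctan2(M[1,1],M[0,1]),M.T@(np.array([.495,.163,p[2]])-p))
E
```

```text
[ 0.490492   -0.02113397  0.18940903] 1.0650888721723908 [ 1.25511079e-04  1.63269966e-01 -8.52557529e-02]
```

Remaining roll is 1.21 rad.

send_rows --pt "1 -0.005 0.033 -0.017 0.12" --pt "1 -0.01 0.066 -0.034 0.24" --pt "1 -0.015 0.099 -0.051 0.36" --pt "1 -0.02 0.132 -0.068 0.48" --pt "1 -0.02 0.163 -0.085 0.6"

```text
time: 13.18
tool_pos: [0.4949, 0.1581, 0.2104]
ee_rot: [-1.846, 1.569, -2.909]
wrist_force: [-0.2, 0.1, -0.1]
width: 0.0941
```

send_rows --pt "1 0 0 0 0.12" --pt "1 0 0 0 0.24" --pt "1 0 0 0 0.36" --pt "1 0 0 0 0.48" --pt "1 0 0 0 0.61"

```text
time: 13.6
tool_pos: [0.4945, 0.1566, 0.2091]
ee_rot: [-1.279, 1.566, -2.947]
wrist_force: [0.2, 0.7, 0.0]
width: 0.0941
```

```bash
python3 - <<'E'
from h import *
for i in range(8): robot.snapshot("top")
p,M,o=pose();im,K,T=cam("wrist");np.savez("pics/w13.npz",im=im,K=K,T=T);print(o["time"],o["width"],p,np.arctan2(M[1,1],M[0,1]),o["qvel"].round(3),o["joint_positions"].round(2));cv2.imwrite("pics/w13.png",im[:,:,::-1])
E
```

```text
14.0 0.09389425596579115 [0.49546257 0.15643957 0.21135867] -0.09055735963403061 [ 0.001 -0.003 -0.005 -0.001  0.     0.006] [0.2  0.02 1.43 0.   1.69 0.29]
```

View pics/w13.png

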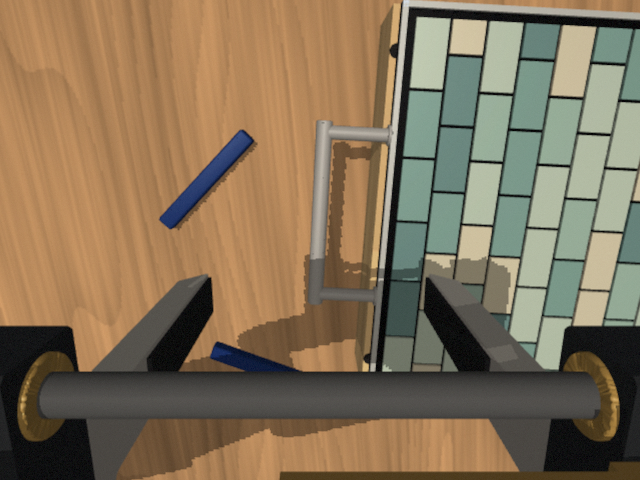

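The handle bar runs from (324,122) to (314,303), and the board's near edge from (407,5) to (376,370).

```bash
python3 - <<'E'
from h import *
d=np.load("pics/w13.npz");im,K,T=d["im"],d["K"],d["T"]
p,M,o=pose()
cv2.imwrite("pics/w14.png",cv2.resize(im[100:320,280:420,::-1],None,fx=2.7,fy=2.7,interpolation=2))
A=back((324,122),.072,K,T);B=back((314.5,303),.072,K,T);v=B-A;c=(A+B)/2
print(c,np.linalg.norm(v),np.arctan2(v[1],v[0]))
E1=back((406,20),.075,K,T);E2=back((377,370),.075,K,T);v=E2-E1;n=np.array([-v[1],v[0]])/np.linalg.norm(v[:2]);print("edge ang",np.arctan2(v[1],v[0]),"dist",(c[:2]-E1[:2])@n)
for yaw in (-.14,-.15): 
  e=np.array([np.cos(yaw),np.sin(yaw)]);print("hinge",c[:2]+.288*e)
print(p,M.T@(c-p))
E
```

```text
[0.49725348 0.16283099 0.072     ] 0.1384923135726163 -1.7127680878772649
edge ang -1.7027430854397638 dist -0.05260548273815524
hinge [0.78243568 0.12264257]
hinge [0.78201955 0.11979281]
[0.4955278  0.15644221 0.2114951 ] [ 0.13949462  0.00118421 -0.00652125]
```

View pics/w14.png

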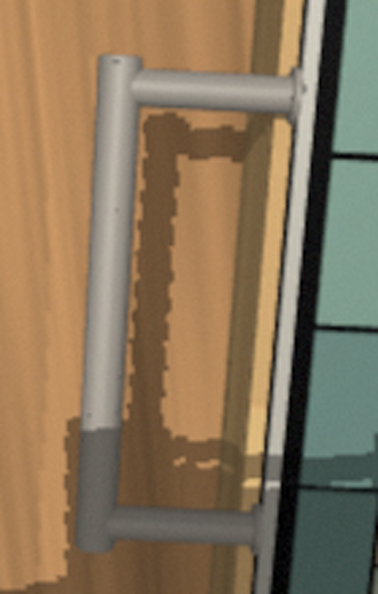

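send_rows --pt "-0.28 0.02 0.001 -0.006 0.05" --pt "-0.28 0.045 0.001 -0.006 0.05" --pt "-0.28 0.07 0.001 -0.006 0.05" --pt "-0.28 0.085 0.001 -0.006 0.05" --pt "-0.28 0.09 0.001 -0.006 0.05"

```text
time: 14.47
tool_pos: [0.4951, 0.162, 0.1184]
ee_rot: [-1.227, 1.565, -2.939]
wrist_force: [-0.1, 0.4, 0.0]
width: 0.064
```

send_rows --pt "-0.28 0 0 0 0" --pt "-0.28 0 0 0 0" --pt "-0.28 0 0 0 0" --pt "-0.28 0 0 0 0" --pt "-0.28 0 0 0 0"

```text
time: 14.88
tool_pos: [0.498, 0.1626, 0.1232]
ee_rot: [1.944, 1.568, 0.231]
wrist_force: [0.4, 0.6, -0.5]
width: 0.0344
```

```bash
python3 - <<'E'
from h import *
for i in range(4): robot.snapshot("top")
p,M,o=pose();im,K,T=cam("wrist");np.savez("pics/w15.npz",im=im,K=K,T=T);print(o["time"],o["width"],p,np.arctan2(M[1,1],M[0,1]));cv2.imwrite("pics/w15.png",im[:,:,::-1])
print(proj(p,K,T),proj(p+np.array([0,0,.072-p[2]]),K,T))
E
```

```text
15.0833 0.03392668719172923 [0.49733984 0.16244603 0.12215318] -0.1416714913245493
[316.77680162 292.86204012] [316.93566702 259.98221739]
```

View pics/w15.png

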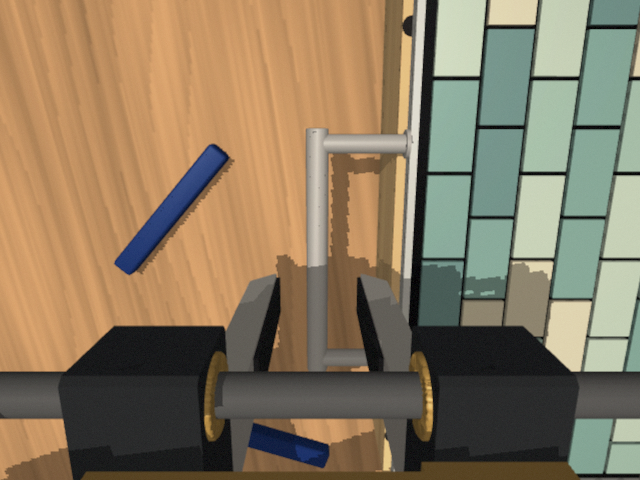

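The handle bar (317,130 to 318,370) lies centred between the fingers and parallel to them. Now I descend.

send_rows --pt "-0.28 0.015 0 0 0" --pt "-0.28 0.03 0 0 0" --pt "-0.28 0.045 0 0 0" --pt "-0.28 0.058 0 0 0" --pt "-0.28 0.067 0 0 0"

```text
time: 15.55
tool_pos: [0.4964, 0.1622, 0.0532]
ee_rot: [-1.264, 1.569, -2.976]
wrist_force: [-0.7, -0.2, 0.2]
width: 0.0342
```

send_rows --pt "-0.28 0 0 0 0" --pt "-0.28 0 0 0 0" --pt "-0.6 0 0 0 0" --pt "-1 0 0 0 0" --pt "-1 0 0 0 0"

```text
time: 15.97
tool_pos: [0.4979, 0.1626, 0.0559]
ee_rot: [1.957, 1.569, 0.245]
wrist_force: [0.1, -0.9, -0.3]
width: 0.0174
```

send_rows --pt "-1 0 0 0 0" --pt "-1 0 0 0 0" --pt "-1 0 0 0 0" --pt "-1 0 0 0 0" --pt "-1 0 0 0 0"

```text
time: 16.38
tool_pos: [0.4967, 0.1627, 0.0556]
ee_rot: [-2.239, 1.57, 2.332]
wrist_force: [-4.5, -0.2, 5.8]
width: 0.0108
```

send_rows --pt "-1 0 0 0 0" --pt "-1 0 0 0 0" --pt "-1 0 0 0 0"

```text
time: 16.63
tool_pos: [0.4967, 0.1627, 0.0555]
ee_rot: [-2.223, 1.57, 2.348]
wrist_force: [-4.6, 0.9, 6.4]
width: 0.0111
```

```bash
python3 - <<'E'
from h import *
p,M,o=pose();print(o["time"],o["width"],p,np.round(M,3).tolist(),np.arctan2(M[1,1],M[0,1]),o["wrist_force"])
E
```

```text
16.6333 0.011095926315016269 [0.49671186 0.16270304 0.05554885] [[-0.001, 0.99, -0.141], [0.001, -0.141, -0.99], [-1.0, -0.001, -0.0]] -0.1415406549047328 [-4.57163529  0.8923037   6.41550375]
```

The grip is on the handle (width 11 mm, no slack). I compute the opening arc.

```bash
python3 - <<'E'
import numpy as np
N=30;t=np.arange(N+1)/N;s=t*t*(3-2*t);th=s*1.047;f=.005/.288
u=.288*np.sin(th+f)-.005;v=.288*(np.cos(f)-np.cos(th+f))
for k in range(0,N,5):
    print([[round(float(-(u[i]-u[k])),4),round(float(v[i]-v[k]),4)] for i in range(k+1,k+6)],th[k+5].round(3))
E
```

```text
[[-0.001, 0.0], [-0.0038, 0.0001], [-0.0084, 0.0003], [-0.0146, 0.0006], [-0.0223, 0.0013]] 0.078
[[-0.009, 0.001], [-0.0191, 0.0025], [-0.0302, 0.0045], [-0.0421, 0.0072], [-0.0547, 0.0106]] 0.271
[[-0.013, 0.0042], [-0.0264, 0.0093], [-0.0398, 0.0151], [-0.0532, 0.0218], [-0.0663, 0.0292]] 0.524
[[-0.0127, 0.0081], [-0.0248, 0.0167], [-0.0363, 0.0258], [-0.047, 0.0352], [-0.0569, 0.0448]] 0.776
[[-0.0089, 0.0095], [-0.0169, 0.0188], [-0.024, 0.0276], [-0.03, 0.0359], [-0.0351, 0.0433]] 0.969
[[-0.0042, 0.0065], [-0.0074, 0.0118], [-0.0097, 0.0157], [-0.0111, 0.0182], [-0.0116, 0.0191]] 1.047
```

send_rows --pt "-1 -0.001 0 0 0" --pt "-1 -0.0038 0.0001 0 0" --pt "-1 -0.0084 0.0003 0 0" --pt "-1 -0.0146 0.0006 0 0" --pt "-1 -0.0223 0.0013 0 0"

```text
time: 17.05
tool_pos: [0.4977, 0.1624, 0.0765]
ee_rot: [-1.605, 1.569, 2.965]
wrist_force: [-0.5, 1.1, -4.2]
width: 0.011
```

```bash
python3 - <<'E'
from h import *
p,M,o=pose();print(o["time"],o["width"],p,o["wrist_force"])
im,K,T=cam("scene");cv2.imwrite("pics/s16.png",im[:,:,::-1])
E
```

```text
17.05 0.011031241346166917 [0.49773394 0.1624376  0.07650375] [-0.49276689  1.12485813 -4.15188618]
```

View pics/s16.png

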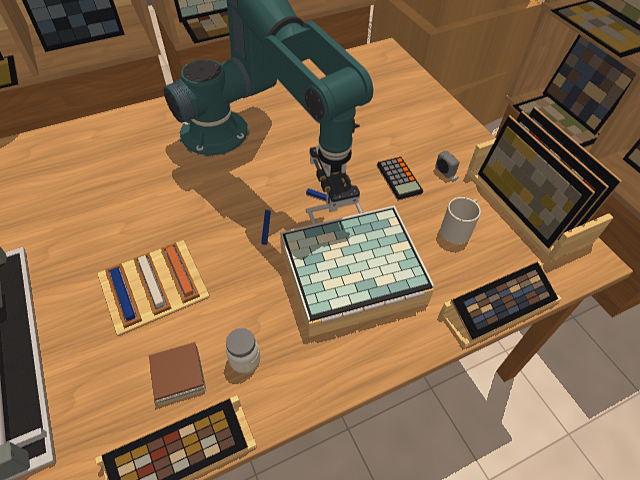

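The board is rising with the handle (handle in the fingers at about (335,205)), and the blue bar is still in its groove at (122,292). I continue.

send_rows --pt "-1 -0.009 0.001 0 0" --pt "-1 -0.0191 0.0025 0 0" --pt "-1 -0.0302 0.0045 0 0" --pt "-1 -0.0421 0.0072 0 0" --pt "-1 -0.0547 0.0106 0 0"

```text
time: 17.52
tool_pos: [0.5081, 0.161, 0.133]
ee_rot: [-1.655, 1.569, 2.916]
wrist_force: [-3.6, 3.5, -4.0]
width: 0.0111
```

send_rows --pt "-1 -0.013 0.0042 0 0" --pt "-1 -0.0264 0.0093 0 0" --pt "-1 -0.0398 0.0151 0 0" --pt "-1 -0.0532 0.0218 0 0" --pt "-1 -0.0663 0.0292 0 0"

```text
time: 17.93
tool_pos: [0.5365, 0.1569, 0.2004]
ee_rot: [-1.708, 1.568, 2.863]
wrist_force: [-5.6, 2.9, -0.8]
width: 0.0111
```

send_rows --pt "-1 -0.0127 0.0081 0 0" --pt "-1 -0.0248 0.0167 0 0" --pt "-1 -0.0363 0.0258 0 0" --pt "-1 -0.047 0.0352 0 0" --pt "-1 -0.0569 0.0448 0 0"

```text
time: 18.35
tool_pos: [0.5807, 0.1506, 0.2591]
ee_rot: [-2.212, 1.569, 2.36]
wrist_force: [-9.1, 2.9, 3.5]
width: 0.0108
```

send_rows --pt "-1 -0.0089 0.0095 0 0" --pt "-1 -0.0169 0.0188 0 0" --pt "-1 -0.024 0.0276 0 0" --pt "-1 -0.03 0.0359 0 0" --pt "-1 -0.0351 0.0433 0 0"

```text
time: 18.77
tool_pos: [0.6241, 0.1444, 0.2959]
ee_rot: [2.098, 1.568, 0.386]
wrist_force: [-6.8, 3.3, 7.1]
width: 0.0111
```

send_rows --pt "-1 -0.0042 0.0065 0 0" --pt "-1 -0.0074 0.0118 0 0" --pt "-1 -0.0097 0.0157 0 0" --pt "-1 -0.0111 0.0182 0 0" --pt "-1 -0.0116 0.0191 0 0"

```text
time: 19.18
tool_pos: [0.6433, 0.1416, 0.3076]
ee_rot: [1.917, 1.566, 0.205]
wrist_force: [-7.0, 2.3, 5.9]
width: 0.0112
```

send_rows --pt "-1 0 0 0 0" --pt "-1 0 0 0 0" --pt "-1 0 0 0 0" --pt "-1 0 0 0 0" --pt "-1 0 0 0 0"

```text
time: 19.6
tool_pos: [0.643, 0.1416, 0.3075]
ee_rot: [1.897, 1.566, 0.185]
wrist_force: [-6.2, 3.1, 6.1]
width: 0.0112
```

```bash
python3 - <<'E'
from h import *
for i in range(4): robot.snapshot("top")
p,M,o=pose();print(o["time"],o["width"],p,o["wrist_force"],o["qvel"].round(3))
for n in ("scene","top"):
    im,K,T=cam(n);np.savez(f"pics/{n}17.npz",im=im,K=K,T=T);cv2.imwrite(f"pics/{n}17.png",im[:,:,::-1])
d=np.array([.4967,.1627,.0555]);y=np.array([.99,-.141])
v=(p-d)[:2]@y;u=p[2]-d[2];print(u,v,"theta from u,v",np.arctan2(u+.005,.288-v)-.0174,np.hypot(u+.005,.288-v))
E
```

```text
19.8 0.011056396413537997 [0.64295813 0.14163304 0.30747545] [-5.30698534  2.87482638  6.53680735] [ 0.001 -0.001  0.001  0.001 -0.001 -0.001]
0.251975453901386 0.14776599347633687 theta from u,v 1.0538529524471225 0.2927489718060546
```

View pics/scene17.png

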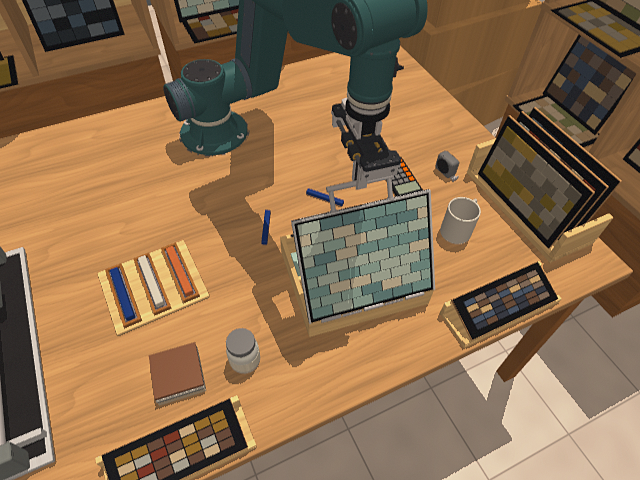

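View pics/top17.png

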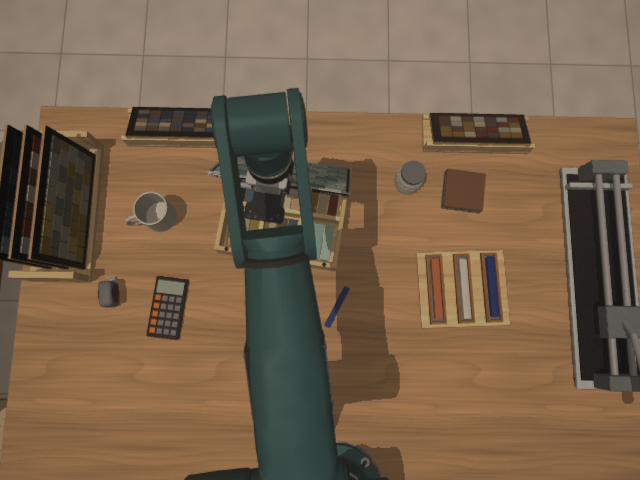

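Scene view: the board is raised, with its upper corners at about (294,222) and (429,191). The blue bar is in the groove at (122,292) and everything else looks unmoved. As an independent check I fit the angle from the image.

```bash
python3 - <<'E'
from h import *
from scipy.optimize import least_squares
d=np.load("pics/scene17.npz");K,T,im=d["K"],d["T"],d["im"]
cv2.imwrite("pics/s17c.png",cv2.resize(im[170:340,270:450,::-1],None,fx=3.4,fy=3.4,interpolation=2))
yaw=-.142;e=np.array([np.cos(yaw),np.sin(yaw),0]);y=np.array([-e[1],e[0],0]);k=np.array([0,0,1.])
H=np.r_[(.497,.163),.065]+.288*e
for th in (.95,1.0,1.047,1.1,1.15):
    c,s=np.cos(th),np.sin(th);P=[H+.24*(-c*e+s*k)+.01*(s*e+c*k)+w*y for w in (-.15,.15)]+[H+.01*(s*e+c*k)+w*y for w in (-.15,.15)]
    print(th,[np.round(proj(p,K,T),1).tolist() for p in P])
E
```

```text
0.95 [[288.6, 218.7], [424.6, 187.7], [308.5, 323.9], [434.2, 289.5]]
1.0 [[289.8, 220.5], [427.2, 189.0], [308.6, 324.1], [434.2, 289.7]]
1.047 [[291.1, 222.4], [429.7, 190.5], [308.6, 324.3], [434.2, 289.9]]
1.1 [[292.6, 224.9], [432.7, 192.6], [308.6, 324.5], [434.2, 290.1]]
1.15 [[294.0, 227.7], [435.5, 194.8], [308.7, 324.7], [434.2, 290.3]]
```

View pics/s17c.png

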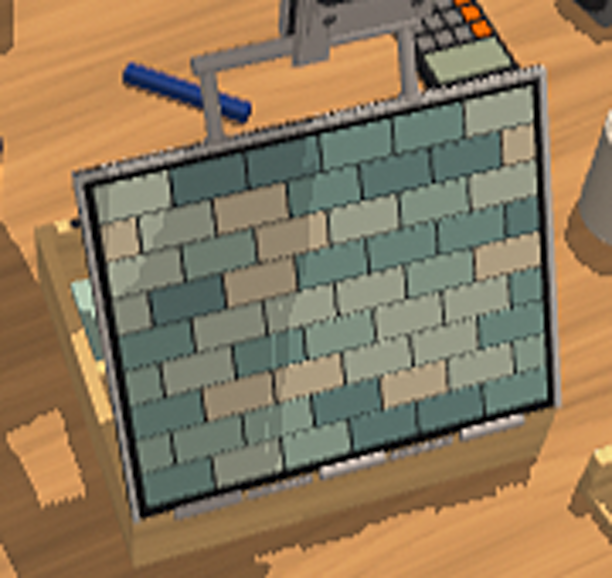

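The picture gives about 1.05 rad, which agrees with the kinematic 1.054. The arm is still and the fingers bear on the handle, so I hand in.

```bash
python3 - <<'E'
from bench import robot
o=robot.get_obs();print(o["time"],o["width"],o["qvel"].round(4),o["wrist_force"])
print(robot.close_job())
E
```

```text
19.9 0.0110345626773758 [-0.0006  0.0006  0.0012 -0.0001  0.0002  0.0006] [-6.42747797  3.76037382  7.16618588]
the job is handed in; nothing more can be done
None
```

I laid the blue trim bar in the empty groove and lifted the board by its handle to about 60 degrees. I handed the job in at 19.9 s with the fingers still holding it; no verdict was reported.

- **Blue bar:** I took the 150 mm bar off the board, lowered it onto the felt in the fingers and released it there. A wrist view after release put its centre about 1.5 mm from the groove centre and its direction within 0.01 rad. It was still in place in the last pictures.
- **Board:** The last checks agreed on the angle: 1.054 rad from the tool position and about 1.05 rad from the corners in the scene image. The fingers were closed on the 12 mm handle bar at an 11 mm reading, and the arm was still. The wrist force was about 10 N. I could not read the finger-to-handle force separately.
- **Everything else:** The other objects looked unmoved in the final top and scene pictures.
- **Small disagreements:** Bar lengths measured from the images came out 2–4% short. The gap from handle to board edge measured about 53 mm against the given 48 mm, probably because I marked the edge inside the trim. Neither affected the result.

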